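Seat a sherd carrier on the recording stage's pin

ROBOT

A 7-joint arm with a two-finger parallel gripper is mounted at the origin on the work surface. World frame = base frame: x ahead of the robot, y to its left, z up, the work surface at z = 0. Lengths are in m, angles in rad, forces in N, time in s.
With the tool pointing down it reaches from about 0.4 to 0.85 m from the base axis. Payload 10.4 kg.
Tool frame: the origin (TCP) lies at the very end of the fingers, on their centre line; the grasp point (between the pads) lies 19 mm behind it; z points along the fingers, x is the direction in which the jaws open and shut, and the axes are right-handed (so a half turn about z gives the same grasp; the last joint's range is limited). The gripper opens to 87 mm and grips with 3 to 60 N. Pads are 19 mm wide; open, the fingers measure 117 mm over their backs; the gripper's body (75 mm by 190 mm) begins 51 mm behind the grasp point.
Start: joints at [1.081, 0.332, -0.065, 1.46, 0.022, 1.35, -0.088], TCP at [0.281, -0.558, 0.223] pointing down, gripper open.
Joint ranges: [-2.6, 2.6], [-0.5, 2.12], [-1.47, 1.34], [0.16, 2.42], [-1.27, 4.41], [0.06, 2.06], [-2.6, 2.6]. Speed limits (rad/s): [2.22, 2.22, 2.79, 2.79, 3.14, 3.14, 3.14].

INTERFACE

Orientations are given as a unit quaternion [x, y, z, w].
In Python, from bench import r gives the robot as it stands. The module is installed in compiled form; this text tells all that it offers.
- The arm moves only by the tool carry_out, never from a script. Its argument "commands" is a list that holds one entry, the list of rows, each a list of 7 numbers: the closure in counts, from 0 (fully open) to 255 (shut), then the shift along the tool's x, y, z in units of 25 mm (1.0 is 25 mm), then the turn, a rotation vector about the tool's x, y, z in units of 5 degrees (1.0 is 5 degrees). A call has 1 to 12 rows; each row is the pose to reach, as a shift and turn from the pose measured when the call began, along the tool's axes at that moment; what a row does not reach only later rows make up. A row lasts 1/8 s, in which the tool goes at most 62.5 mm and 10.7 degrees, less where a joint would pass 70% of its speed; a pose out of reach is approached as far as the arm can. A call with a gripper value outside its range is refused whole. The fingers move at their own pace and stop on an object; "grip_force" is the grip in N (left out, the last holds). Time passes only in rows, so rows that repeat a pose let the fingers close. It gives the time, the measured TCP pose, the force and the opening at its end, in the units of the state.
- r.read_state(): the state, without advancing time (a new reading comes with each control period).
- r.camera(name): name is "side" or "top" or "wrist"; returns the picture (384x512x3 uint8, blue, green, red); there is no depth.
- r.camera_info(name): a dict with "fx", "fy", "cx", "cy" (pixels), "k1" (the pictures are not rectified: a ray, as slopes to the right and down, at radius r is drawn at 1 + k1 r^2 times it, then the intrinsics apply), "origin" and "rotation" of the camera in the world. Camera axes: x right, y down, z forward; pixel columns grow to the right and rows downward; lengths in m; the calibration is good to about 2 mm. A picture is of the moment at which its call begins: read the wrist's pose just before it. camera_info takes no time and is no camera call; for the wrist camera it gives the pose at the moment of the call.
- r.close_job(): hands the job in, once; it reports no verdict.
The state is a dict: "time": time; "joint_positions": joint angles; "joint_vel": joint speeds; "joint_torque": joint torques, N m; "ee_pos": TCP position; "eef_rot": TCP orientation; "ft_force": force on the tool from outside, world axes, zero at the start; "torque": the same for the moment, N m; "width": finger opening in m.
Only numpy, scipy, OpenCV 4.12 (cv2) and the standard library are available. Lean on these libraries where they do the work, as an engineer would, in place of code of your own. Each camera call takes 0.05 s, during which the arm holds its last target.

TASK

Pick the sherd carrier plate off the tray by its black grip and lay it in the grey stage's channel, hole end towards the channel's plain end and the hole still wholly short of the black slot. Then work it along the channel towards the red-dot end, feeling gently, until its hole drops over the brass pin, and leave it lying flat in the channel, let go. Never press or knock the plate hard against the stage, keep it about level, and leave everything else on the table alone.

Things in the scene. Friction and masses are not known exactly. Their poses are not given: they have to be found in the camera images.
- plate: Sherd carrier: aluminium plate 80 mm (its x) x 150 mm (its y) x 6 mm thick, 0.24 to 0.39 kg, with a black upright grip block at its middle (20 mm along plate y, 30 mm along plate x, from the plate's top face up to 51 mm above the underside) and a red potsherd fixed flat (6 mm high) on its +y half. A hole through its -y half, 17 mm (x) by 13 mm (y). Origin: centre of the underside, z up. It starts flat in the teal tray.
- hole (a point): Centre of the plate's hole at the underside, 50 mm from the plate's origin along its -y (25 mm from that end). Axes as the plate. Dragging the plate by its own weight takes up to about 5 N; its own fall onto the stage is a knock of some 15 N; over 40 N between plate and stage is too hard.
- grip (a point): Point to grip, on the middle of the black block, 34 mm above the plate's underside (28 mm above its top face). Axes as the plate; the fingers may close along y (20 mm) or x (30 mm).
- stage: Fixed grey recording stage 125 mm (its x) x 250 mm (its y), with an open-ended channel along its y: floor 12 mm above the table, 85 mm wide between two aluminium side rails that stand 10 mm upright over the floor and flare outwards above to 15 mm. A red dot marks the +y end. A brass pin, 10 mm across with a bevelled top, stands 7 mm above the floor on the channel's centre line. Origin: centre of the stage's underside at table height, z up.
- slot (a point): Middle of the black slot (36 mm long along y, 18 mm either way) in the channel floor, at floor height, axes as the stage. The pin is clamped somewhere in this slot, from 12 mm before (-y) to 12 mm after (+y) this point; where is not measured. It does not move when pushed. A plate laid over it rests tilted on it (about 0.1 rad); slid along +y it falls flat when the hole reaches the pin, which then stops it.
- tray: Fixed teal tray 250 x 220 mm, floor 4 mm thick, rim 14 mm above the table, in which the plate and two loose sherds lie. Origin: centre of the underside.
- sherd_a: Loose red potsherd about 30 mm, 7 mm thick, in the tray; leave alone. Origin: centre of the underside.
- sherd_b: Loose buff potsherd about 33 mm, 8 mm thick, in the tray; leave alone. Origin: centre of the underside.
- bowl: Terracotta bowl 150 mm across, 60 mm high, at the back; leave alone. Origin: centre of the underside.
- pot: Terracotta pot 112 mm across, 94 mm high, at the back; leave alone. Origin: centre of the underside.
- brushpot: Wooden pot 80 mm across, 95 mm high, with brushes up to 235 mm high, at the back; leave alone. Origin: centre of the underside.
- jar: Amber jar 64 mm across, 100 mm high, at the back; leave alone. Origin: centre of the underside.
There are look-alikes about, which are no part of the job. What is shaped like the plate but green or orange is not meant.

How it is judged:
By the outcome, as a careful person would: the job done as asked, in the order asked, and still so for the second after the job is handed in, with the robot touching nothing.
It also fails if it takes over 42 s, if anything falls off the work surface, if the arm or the gripper's body presses on something with over 40 N, if the wrist force passes 120 N, or if a joint passes its speed limit or range.

## Working session

There is one attempt and no reset: what is moved stays moved. The work goes in short steps, Python scripts to look and compute and a tool call to move; the robot and the scene stay as the last step left them, time stands still between calls to the robot, and variables do not carry over. Pictures are saved under pics/ and viewed, and the job is handed in when it is done.

Besides the shell and the picture viewer there is one more tool, called as name(argument=value, ...) on one line, values as JSON. carry_out: Moves the arm, as the interface text tells. Its arguments: {"type":"object","properties":{"commands":{"type":"array"},"grip_force":{"type":"number"}},"required":["commands"]}

```bash
mkdir -p pics
python3 - <<'E'
from bench import r
import cv2
s=r.read_state()
print(s)
for n in ["side","top","wrist"]:
    i=r.camera_info(n); print(n,i)
    cv2.imwrite(f"pics/{n}0.png",r.camera(n))
E
```

```text
{'time': 0.0, 'joint_positions': array([ 1.08136727,  0.332842  , -0.06469344,  1.46091838,  0.02159098,
        1.34991621, -0.08850756]), 'joint_vel': array([ 0.00023532,  0.00082597,  0.00121966, -0.00058547, -0.00176792,
       -0.0015774 ,  0.00031552]), 'joint_torque': array([-1.28868606e-05, -6.23248816e+01,  2.46099679e-02, -3.89900494e+01,
       -6.13528769e-02,  3.95875261e-02,  1.15583621e-04]), 'ee_pos': array([ 0.28110731, -0.55778626,  0.22178354]), 'eef_rot': array([ 8.51487068e-01, -5.24375143e-01, -6.06118884e-04, -3.38910689e-04]), 'ft_force': array([-0.06233283, -0.00923465,  0.26046765]), 'torque': array([-0.01052859,  0.00863672,  0.00566826]), 'width': 0.08701525994678957}
side {'fx': 351.15604288230077, 'fy': 351.15604288230077, 'cx': 255.1979415596529, 'cy': 193.63233583881527, 'k1': -0.10887003466145578, 'origin': array([0.19688357, 0.48828807, 0.63113498]), 'rotation': array([-0.26586149,  0.88339871, -0.36918326,  0.11237485])}
top {'fx': 450.6016042087459, 'fy': 450.6016042087459, 'cx': 255.33009151364135, 'cy': 190.63555616170717, 'k1': 0.04594217255787031, 'origin': array([3.63169568e-01, 1.01969725e-03, 1.28195893e+00]), 'rotation': array([ 0.71473234, -0.6974078 ,  0.03820928, -0.03633303])}
wrist {'fx': 275.7042490873021, 'fy': 275.7042490873021, 'cx': 254.05755747583086, 'cy': 199.7868588419514, 'k1': -0.03938194502027384, 'origin': array([ 0.34011562, -0.52780359,  0.38274853]), 'rotation': array([ 0.84474998, -0.52085225, -0.06487584,  0.10441039])}
```

View pics/top0.png

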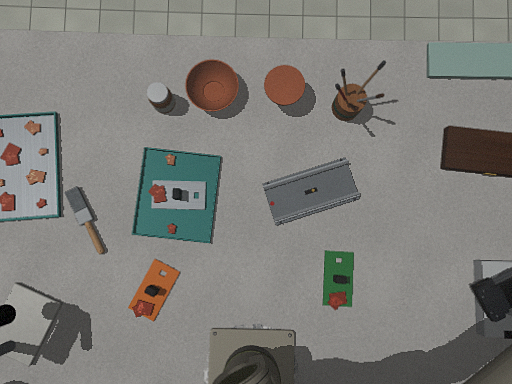

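View pics/side0.png

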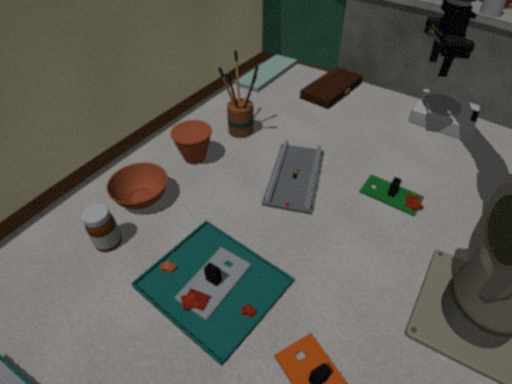

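View pics/wrist0.png

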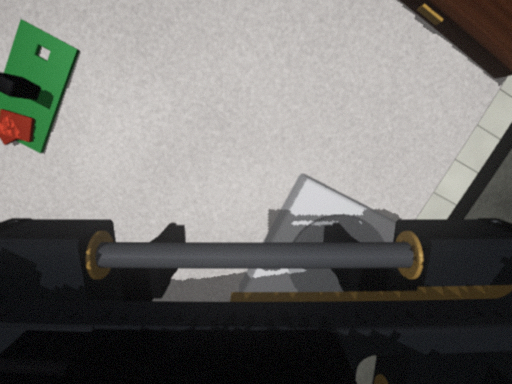

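```bash
cat > h.py <<'E'
import numpy as np,cv2
from scipy.spatial.transform import Rotation as R
def ray(i,uv):
    K=np.array([[i['fx'],0,i['cx']],[0,i['fy'],i['cy']],[0,0,1.]])
    p=cv2.undistortPoints(np.array(uv,float).reshape(-1,1,2),K,np.array([i['k1'],0,0,0.])).reshape(-1,2)
    d=R.from_quat(i['rotation']).apply(np.c_[p,np.ones(len(p))])
    return np.array(i['origin']),d
def onplane(i,uv,z):
    o,d=ray(i,uv); return o+d*((z-o[2])/d[:,2])[:,None]
def proj(i,P):
    q=R.from_quat(i['rotation']).inv().apply(np.atleast_2d(P)-i['origin']); s=q[:,:2]/q[:,2:]
    s=s*(1+i['k1']*(s**2).sum(1))[:,None]
    return s*[i['fx'],i['fy']]+[i['cx'],i['cy']]
E
python3 - <<'E'
import cv2
a=cv2.imread('pics/top0.png')
def c(n,x,y,w,h,k,im=a): cv2.imwrite(n,cv2.resize(im[y:y+h,x:x+w],None,fx=k,fy=k,interpolation=cv2.INTER_CUBIC))
c('pics/t_plate.png',125,140,105,110,5)
c('pics/t_stage.png',255,150,115,80,6)
E
```

```text
(no output)
```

View pics/t_plate.png

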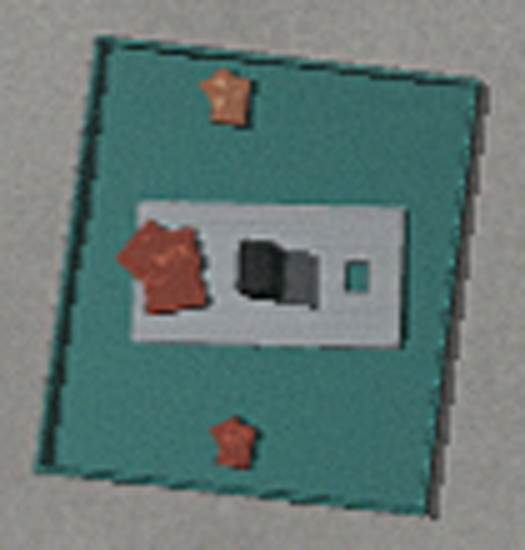

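View pics/t_stage.png

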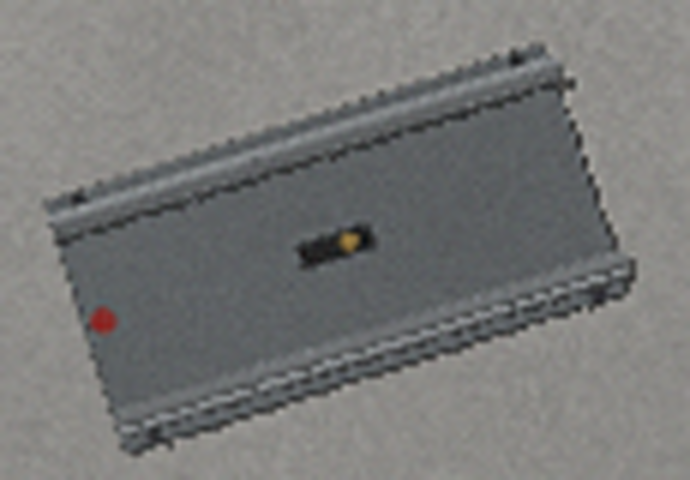

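```bash
cat > m.py <<'E'
from h import *
from bench import r
i=r.camera_info('top'); a=cv2.imread('pics/top0.png')
off=lambda p,x,y,k:[((u+.5)/k-.5+x,(v+.5)/k-.5+y) for u,v in p]
hsv=cv2.cvtColor(a,cv2.COLOR_BGR2HSV)
P=onplane(i,off([(137,202),(404,209),(403,348),(133,340)],125,140,5),.010)
print('plate corners',P.round(4),np.linalg.norm(np.diff(P,axis=0),axis=1))
c=P.mean(0); print('centre',c)
print('yaxis',np.degrees(np.arctan2(*(P[0]+P[3]-P[1]-P[2])[[1,0]])))
print('hole',onplane(i,off([(357,277)],125,140,5),.010))
print('block top',onplane(i,off([(260,270)],125,140,5),.055))
S=onplane(i,off([(58,242),(562,82),(620,250),(125,425)],255,150,6),.012)
print('stage floor corners',S.round(4),np.linalg.norm(np.diff(S,axis=0),axis=1))
print('yaxis', [np.degrees(np.arctan2(*(S[a]-S[b])[[1,0]])) for a,b in((0,1),(3,2))],S.mean(0))
print('slot ends',onplane(i,off([(302,256),(374,236),(349,242)],255,150,6),.012))
s=r.read_state(); w=r.camera_info('wrist')
T=R.from_quat(s['eef_rot'])
print('cam in tool',T.inv().apply(w['origin']-s['ee_pos']),(T.inv()*R.from_quat(w['rotation'])).as_rotvec(degrees=True))
print(T.as_matrix().round(3))
E
python3 m.py
```

```text
plate corners [[0.5209 0.293  0.01  ]
 [0.5207 0.1418 0.01  ]
 [0.4417 0.1395 0.01  ]
 [0.4425 0.2914 0.01  ]] [0.15122213 0.07909716 0.15195144]
centre [0.4814624  0.21642363 0.01      ]
yaxis 89.79669530719826
hole [[0.48126915 0.16694937 0.01      ]]
block top [[0.47963034 0.21405785 0.055     ]]
stage floor corners [[ 0.5003 -0.0259  0.012 ]
 [ 0.5826 -0.2634  0.012 ]
 [ 0.5031 -0.2909  0.012 ]
 [ 0.4148 -0.0593  0.012 ]] [0.25134616 0.08416582 0.24792377]
yaxis [np.float64(109.11375227120816), np.float64(110.8609905074668)] [ 0.50019792 -0.15989879  0.012     ]
slot ends [[ 0.49651767 -0.14124888  0.012     ]
 [ 0.50685639 -0.17510261  0.012     ]
 [ 0.50371387 -0.16333971  0.012     ]]
cam in tool [-0.00047691 -0.06616863 -0.16089313] [-1.41213287e+01  1.28786248e-02  7.05970860e-02]
[[ 0.45  -0.893 -0.   ]
 [-0.893 -0.45   0.001]
 [-0.001 -0.    -1.   ]]
```

```bash
cat >> h.py <<'E'
def go(r,pos,ang,pitch=0):
    """units for TCP target pos, tool x heading ang deg, tool down"""
    s=r.read_state(); T=R.from_quat(s['eef_rot'])
    a=np.radians(ang); x=np.array([np.cos(a),np.sin(a),0]); z=np.array([0,0,-1.]); 
    G=R.from_matrix(np.c_[x,np.cross(z,x),z])*R.from_euler('y',pitch,degrees=True)
    print('t',s['time'],'pos',s['ee_pos'].round(4),'F',s['ft_force'].round(2),'w',round(s['width'],4),'ang',np.degrees(np.arctan2(*T.as_matrix()[[1,0],0])).round(2),'q',s['joint_positions'].round(2))
    print('shift',(T.inv().apply(np.array(pos)-s['ee_pos'])/.025).round(3),'turn',((T.inv()*G).as_rotvec(degrees=True)/5).round(3))
E
python3 -c "
from h import *
from bench import r
go(r,[.434,-.184,.15],-70)"
```

```text
t 0.15 pos [ 0.2812 -0.5579  0.222 ] F [-0.1   0.62  0.05] w 0.087 ang -63.25 q [ 1.08  0.33 -0.06  1.46  0.02  1.35 -0.09]
shift [-10.601 -12.19    2.889] turn [1.00e-03 1.20e-02 1.35e+00]
```

carry_out(commands=[[[120,-10.6,-12.2,2.9,0,0,1.35],[120,-10.6,-12.2,2.9,0,0,1.35],[120,-10.6,-12.2,2.9,0,0,1.35],[120,-10.6,-12.2,2.9,0,0,1.35],[120,-10.6,-12.2,2.9,0,0,1.35],[120,-10.6,-12.2,2.9,0,0,1.35],[120,-10.6,-12.2,2.9,0,0,1.35],[120,-10.6,-12.2,2.9,0,0,1.35],[120,-10.6,-12.2,2.9,0,0,1.35],[120,-10.6,-12.2,2.9,0,0,1.35]]], grip_force=20)

```text
time: 1.4
ee_pos: [0.4338, -0.1852, 0.1498]
eef_rot: [0.819, -0.574, -0.0, -0.0]
ft_force: [0.0, 0.2, -0.1]
width: 0.0461
```

```bash
python3 -c "
from h import *
from bench import r
import json
go(r,[.434,-.184,.15],-70)
w=r.camera_info('wrist'); a=r.camera('wrist'); cv2.imwrite('pics/w1.png',a); np.savez('w1.npz',**w)
cv2.imwrite('pics/w1b.png',cv2.resize(a[:270],None,fx=1.56,fy=1.56,interpolation=cv2.INTER_CUBIC))"
```

```text
t 1.4 pos [ 0.4338 -0.1852  0.1498] F [ 0.01  0.18 -0.13] w 0.0461 ang -70.13 q [ 0.66  0.07 -0.36  1.93  0.03  1.14 -0.94]
shift [-0.043 -0.024 -0.008] turn [ 0.003  0.009 -0.026]
```

View pics/w1b.png

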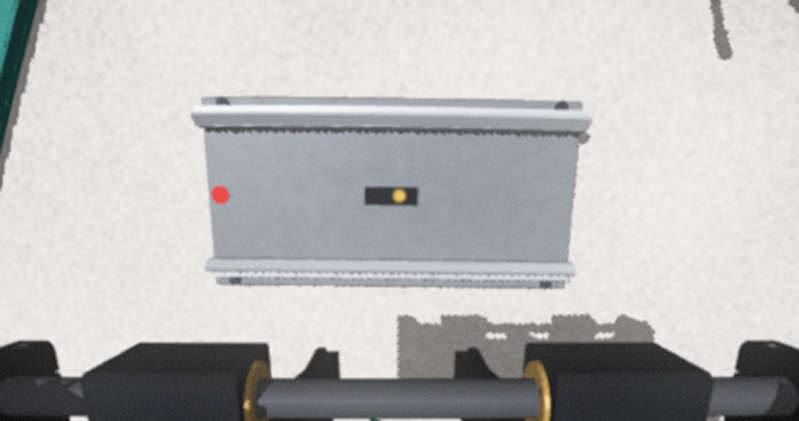

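```bash
cat > m2.py <<'E'
from h import *
w=dict(np.load('w1.npz')); a=cv2.imread('pics/w1.png'); hsv=cv2.cvtColor(a,cv2.COLOR_BGR2HSV)
g=cv2.cvtColor(a,cv2.COLOR_BGR2GRAY)
roi=np.zeros(g.shape,np.uint8); roi[112:140,225:275]=1
slot=((a[:,:,0]<75)&(roi>0)).astype(np.uint8)*255   # black or brass: low blue
ys,xs=np.nonzero(slot); print('slot px',xs.min(),xs.max(),ys.min(),ys.max(),len(xs))
m=cv2.boundingRect(slot); cu=[m[0]+(m[2]-1)/2,m[1]+(m[3]-1)/2]
mu=cv2.moments(slot,True); cm=[mu['m10']/mu['m00'],mu['m01']/mu['m00']]
brass=((hsv[:,:,1]>80)&(roi>0)).astype(np.uint8); mb=cv2.moments(brass,True); b=[mb['m10']/mb['m00'],mb['m01']/mb['m00']]
red=((hsv[:,:,1]>120)&((hsv[:,:,0]<8)|(hsv[:,:,0]>172))).astype(np.uint8); red[:,:120]=0; red[:,160:]=0;red[:100]=0;red[150:]=0
mr=cv2.moments(red,True); d=[mr['m10']/mr['m00'],mr['m01']/mr['m00']]
print(cu,cm,b,d)
P=onplane(w,[cu,cm,d],.012); pb=onplane(w,[b],.019)[0]
print(P.round(4),'pin',pb.round(4))
v=P[2]-P[1]; print('dot-slot dist',np.linalg.norm(v),'ang',np.degrees(np.arctan2(v[1],v[0])))
e=lambda p:[((u+.5)/1.5625-.5,(q+.5)/1.5556-.5) for u,q in p]
sl=onplane(w,[(xs.min()-.5,cm[1]),(xs.max()+.5,cm[1])],.012);print('slot len',np.linalg.norm(sl[0]-sl[1]))
# lower rail inside edge, floor ends
E=onplane(w,e([(205,130),(579,136),(571,263),(214,260)]),.012)
print(E.round(4),np.linalg.norm(np.diff(E,axis=0),axis=1),[np.degrees(np.arctan2(*(E[i]-E[j])[[1,0]])) for i,j in((0,1),(3,2))],E.mean(0))
# straight rail edges by fitting per-column gradient
for y0,y1 in((60,72),(72,90),(160,172),(170,190)):
    xx=np.arange(145,360); sub=cv2.GaussianBlur(g,(5,3),0).astype(float)[y0:y1]; gy=np.abs(np.diff(sub,axis=0))[:,xx]
    yy=y0+.5+gy.argmax(0); k=np.polyfit(xx,yy,1); res=yy-np.polyval(k,xx); o=abs(res)<1
    if o.sum()>20:
        k=np.polyfit(xx[o],yy[o],1); Q=onplane(w,[(150,np.polyval(k,150)),(355,np.polyval(k,355))],.02); v=Q[0]-Q[1]
        print(y0,o.sum(),k,'ang',np.degrees(np.arctan2(v[1],v[0])))
E
python3 m2.py
```

```text
slot px 235 266 121 130 260
[250.5, 125.5] [249.84230769230768, 125.53076923076924] [255.6184210526316, 125.0] [140.7311827956989, 124.44086021505376]
[[ 0.4995 -0.157   0.012 ]
 [ 0.4992 -0.1564  0.012 ]
 [ 0.4617 -0.0475  0.012 ]] pin [ 0.5016 -0.1619  0.019 ]
dot-slot dist 0.11516694641229036 ang 108.9911281411764
slot len 0.0335769266598578
[[ 0.4981 -0.0276  0.012 ]
 [ 0.5776 -0.2597  0.012 ]
 [ 0.4992 -0.2904  0.012 ]
 [ 0.4165 -0.0546  0.012 ]] [0.24539487 0.08423902 0.2498541 ] [np.float64(108.9045248844687), np.float64(109.31687385283158)] [ 0.4978425  -0.15807898  0.012     ]
60 28 [1.85571208e-16 6.35000000e+01] ang 109.78652955227261
72 24 [-7.42897221e-04  8.35293653e+01] ang 109.83012438713673
160 215 [1.17872926e-02 1.63957509e+02] ang 109.12786331910797
170 204 [1.22538397e-02 1.80435141e+02] ang 109.09423319186256
```

```bash
python3 -c "
from h import *
from bench import r
go(r,[.411,.216,.15],-90.2)"
```

```text
t 1.45 pos [ 0.4338 -0.1851  0.1498] F [-0.37  0.2  -0.33] w 0.0461 ang -70.12 q [ 0.66  0.07 -0.36  1.93  0.03  1.14 -0.94]
shift [-1.5398e+01 -4.5950e+00  5.0000e-03] turn [4.000e-03 9.000e-03 4.015e+00]
```

carry_out(commands=[[[120,-15.4,-4.6,0,0,0,4.0],[120,-15.4,-4.6,0,0,0,4.0],[120,-15.4,-4.6,0,0,0,4.0],[120,-15.4,-4.6,0,0,0,4.0],[120,-15.4,-4.6,0,0,0,4.0],[120,-15.4,-4.6,0,0,0,4.0],[120,-15.4,-4.6,0,0,0,4.0],[120,-15.4,-4.6,0,0,0,4.0],[120,-15.4,-4.6,0,0,0,4.0],[120,-15.4,-4.6,0,0,0,4.0]]])

```text
time: 2.7
ee_pos: [0.4116, 0.2145, 0.1501]
eef_rot: [-0.705, 0.709, 0.0, -0.0]
ft_force: [-1.1, 0.5, -0.1]
width: 0.0458
```

```bash
python3 -c "
from h import *
from bench import r
import json
go(r,[.411,.216,.15],-90.2)
w=r.camera_info('wrist'); a=r.camera('wrist'); cv2.imwrite('pics/w2.png',a); np.savez('w2.npz',**w)
cv2.imwrite('pics/w2b.png',cv2.resize(a[:270],None,fx=1.56,fy=1.56,interpolation=cv2.INTER_CUBIC))"
```

```text
t 2.7 pos [0.4116 0.2145 0.1501] F [-1.05  0.48 -0.11] w 0.0458 ang -90.27 q [ 0.19  0.1  -0.8   1.93  0.07  1.15 -2.21]
shift [-0.061  0.025  0.003] turn [ 0.004  0.001 -0.015]
```

View pics/w2b.png

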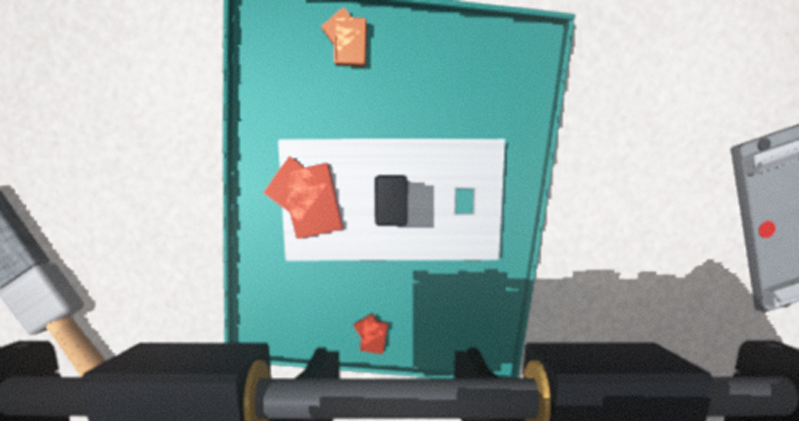

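```bash
cat > m3.py <<'E'
from h import *
from bench import r
w=dict(np.load('w2.npz')); a=cv2.imread('pics/w2.png'); hsv=cv2.cvtColor(a,cv2.COLOR_BGR2HSV)
m=((hsv[:,:,1]<50)&(hsv[:,:,2]>170)).astype(np.uint8)
m[:80]=0;m[175:]=0;m[:,:165]=0;m[:,340:]=0
ys,xs=np.nonzero(m)
def edge(p,horizontal):
    p=np.array(p,float); A,B=(p[:,0],p[:,1]) if horizontal else (p[:,1],p[:,0])
    for _ in range(3):
        k=np.polyfit(A,B,1); o=abs(B-np.polyval(k,A))<1.2; A,B=A[o],B[o]
    return k
top=edge([(x,np.nonzero(m[:,x])[0].min()-.5) for x in range(225,318)],True)
bot=edge([(x,np.nonzero(m[:,x])[0].max()+.5) for x in range(190,255)],True)
rt=edge([(np.nonzero(m[y])[0].max()+.5,y) for y in range(95,162)],False)
lf=edge([(np.nonzero(m[y])[0].min()-.5,y) for y in list(range(92,99))+list(range(145,163))],False)
def X(h,v):
    y=h[1]
    for _ in range(20): x=np.polyval(v,y); y=np.polyval(h,x)
    return x,y
C=[X(top,lf),X(top,rt),X(bot,rt),X(bot,lf)]
P=onplane(w,C,.010); print(np.round(C,1)); print(P.round(4),np.linalg.norm(np.diff(P,axis=0),axis=1),np.linalg.norm(P[3]-P[0]))
print('centre',P.mean(0),'ang',[np.degrees(np.arctan2(*(P[i]-P[j])[[1,0]])) for i,j in((0,1),(3,2))],[90+np.degrees(np.arctan2(*(P[i]-P[j])[[1,0]])) for i,j in((0,3),(1,2))])
bl=(hsv[:,:,2]<70).astype(np.uint8); bl[:105]=0;bl[150:]=0;bl[:,:230]=0;bl[:,275:]=0
x,y,ww,hh=cv2.boundingRect(bl); print('blk',x,y,ww,hh, onplane(w,[(x-.5,y+hh/2-.5),(x+ww-.5,y+hh/2-.5),(x+ww/2-.5,y-.5),(x+ww/2-.5,y+hh-.5)],.055).round(4))
h=((hsv[:,:,1]>60)).astype(np.uint8); h[:110]=0;h[145:]=0;h[:,:282]=0;h[:,310:]=0
x,y,ww,hh=cv2.boundingRect(h); print('hole',onplane(w,[(x+ww/2-.5,y+hh/2-.5)],.008),ww,hh)
E
python3 m3.py
```

```text
[[177.8  88.5]
 [323.1  88.5]
 [319.4 166.5]
 [182.5 166.5]]
[[0.5206 0.2928 0.01  ]
 [0.5197 0.1431 0.01  ]
 [0.4391 0.1431 0.01  ]
 [0.44   0.2931 0.01  ]] [0.14973654 0.08062805 0.14998952] 0.08066868742959041
centre [0.47983483 0.21801688 0.01      ] ang [np.float64(89.63951546509412), np.float64(89.65543636875753)] [np.float64(89.78506546667147), np.float64(89.96490739499404)]
blk 241 113 20 32 [[0.4795 0.2267 0.055 ]
 [0.4794 0.2087 0.055 ]
 [0.4933 0.2175 0.055 ]
 [0.4653 0.2178 0.055 ]]
hole [[0.47957526 0.16808477 0.008     ]] 12 16
```

```bash
python3 -c "
from h import *
from bench import r
go(r,[.4796,.2178,.024],-90.3)"
```

```text
t 2.75 pos [0.4115 0.2147 0.1501] F [-1.11 -0.56  0.58] w 0.0458 ang -90.26 q [ 0.19  0.1  -0.8   1.93  0.07  1.15 -2.21]
shift [-0.136 -2.724  5.042] turn [0.004 0.002 0.008]
```

carry_out(commands=[[[120,-0.14,-2.72,0,0,0,0],[120,-0.14,-2.72,1.0,0,0,0],[120,-0.14,-2.72,2.2,0,0,0],[120,-0.14,-2.72,3.3,0,0,0],[120,-0.14,-2.72,4.2,0,0,0],[120,-0.14,-2.72,4.8,0,0,0],[120,-0.14,-2.72,5.04,0,0,0],[120,-0.14,-2.72,5.04,0,0,0],[120,-0.14,-2.72,5.04,0,0,0]]])

```text
time: 3.88
ee_pos: [0.48, 0.2181, 0.0248]
eef_rot: [-0.705, 0.709, -0.0, 0.0]
ft_force: [0.7, 0.7, 0.0]
width: 0.0462
```

carry_out(commands=[[[160,0,0,0,0,0,0],[185,0,0,0,0,0,0],[200,0,0,0,0,0,0],[230,0,0,0,0,0,0],[255,0,0,0,0,0,0],[255,0,0,0,0,0,0],[255,0,0,0,0,0,0]]], grip_force=25)

```text
time: 4.75
ee_pos: [0.48, 0.2181, 0.0249]
eef_rot: [-0.705, 0.709, -0.0, 0.0]
ft_force: [-1.5, -0.7, 2.1]
width: 0.0196
```

carry_out(commands=[[[255,0,0,-0.3,0,0,0],[255,0,0,-0.9,0,0,0],[255,0,0,-1.8,0,0,0],[255,0,0,-2.8,0,0,0],[255,0,0,-3.6,0,0,0],[255,0,0,-4.0,0,0,0],[255,0,0,-4.0,0,0,0]]])

```text
time: 5.62
ee_pos: [0.4802, 0.2181, 0.1254]
eef_rot: [-0.705, 0.709, -0.0, 0.001]
ft_force: [-0.9, -0.2, -2.7]
width: 0.0199
```

Run:
```python
from h import *
from bench import r
w=dict(np.load('w1.npz')); a=cv2.imread('pics/w1.png'); g=cv2.cvtColor(a,cv2.COLOR_BGR2GRAY)
S=np.array([.4993,-.1567]); l=np.array([.945,.327])
for x in (150,180,210,300,330):
    for z in (.012,):
        ys=list(range(60,90))+list(range(160,186))
        P=onplane(w,[(x,y) for y in ys],z)[:,:2]
        print(x,[(int(g[y,x]),round(float((p-S)@l*1000),1)) for y,p in zip(ys,P)][:])
s=r.read_state(); print(s['width'],s['ee_pos'],s['ft_force'])
go(r,[.4928,-.1378,.12],-70.9)
cv2.imwrite('pics/w3.png',r.camera('wrist'))
```

```text
150 [(228, 63.3), (210, 62.4), (177, 61.5), (172, 60.5), (177, 59.6), (178, 58.6), (186, 57.7), (218, 56.8), (243, 55.8), (247, 54.9), (245, 53.9), (231, 53.0), (197, 52.0), (172, 51.0), (153, 50.1), (151, 49.1), (150, 48.2), (153, 47.2), (152, 46.3), (156, 45.3), (148, 44.3), (98, 43.4), (79, 42.4), (83, 41.5), (96, 40.5), (131, 39.5), (166, 38.5), (173, 37.6), (178, 36.6), (177, 35.6), (159, -37.2), (164, -38.2), (163, -39.3), (161, -40.4), (151, -41.5), (147, -42.6), (176, -43.7), (193, -44.8), (197, -45.9), (197, -47.0), (200, -48.1), (195, -49.2), (182, -50.3), (172, -51.4), (204, -52.5), (221, -53.6), (220, -54.7), (175, -55.8), (110, -56.9), (97, -58.1), (101, -59.2), (111, -60.3), (153, -61.4), (219, -62.5), (234, -63.7), (235, -64.8)]
180 [(232, 63.3), (205, 62.4), (176, 61.5), (175, 60.5), (181, 59.6), (176, 58.7), (186, 57.7), (221, 56.8), (246, 55.8), (249, 54.9), (244, 53.9), (229, 53.0), (197, 52.0), (173, 51.1), (156, 50.1), (154, 49.2), (155, 48.2), (155, 47.3), (156, 46.3), (157, 45.4), (148, 44.4), (115, 43.4), (86, 42.5), (93, 41.5), (135, 40.5), (166, 39.6), (175,
[... 2266 characters left out ...]
(126, 40.5), (152, 39.6), (159, 38.6), (161, 37.6), (162, -34.8), (162, -35.9), (161, -37.0), (160, -38.1), (158, -39.1), (160, -40.2), (151, -41.3), (144, -42.4), (178, -43.5), (201, -44.6), (206, -45.7), (205, -46.8), (203, -47.9), (204, -49.0), (191, -50.1), (179, -51.2), (201, -52.3), (218, -53.4), (213, -54.5), (179, -55.6), (153, -56.7), (160, -57.8), (160, -59.0), (151, -60.1), (161, -61.2), (213, -62.3)]
0.01987931086931897 [0.48023872 0.21805657 0.12537988] [-0.90264535 -0.19864679 -2.65690832]
t 5.625 pos [0.4802 0.2181 0.1254] F [-0.9  -0.2  -2.66] w 0.0199 ang -90.27 q [ 0.16  0.28 -0.77  1.81  0.22  1.13 -2.26]
shift [14.232 -0.57   0.209] turn [-2.200e-02  3.000e-03 -3.875e+00]
```

View pics/w3.png

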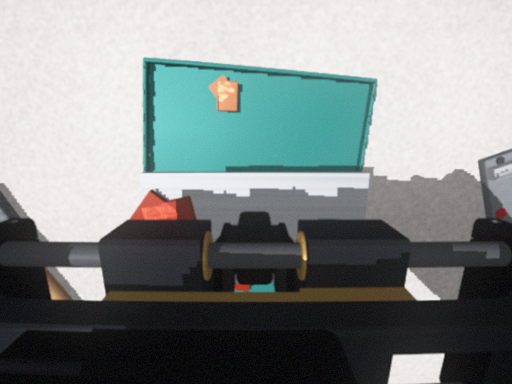

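carry_out(commands=[[[255,1.5,0,0,0,0,-0.3],[255,3.3,-0.1,0,0,0,-0.8],[255,5.2,-0.2,0,0,0,-1.4],[255,7.1,-0.3,0.1,0,0,-2.0],[255,9.0,-0.4,0.1,0,0,-2.6],[255,10.9,-0.5,0.2,0,0,-3.2],[255,12.8,-0.57,0.2,0,0,-3.7],[255,14.0,-0.57,0.2,0,0,-3.88],[255,14.23,-0.57,0.2,0,0,-3.88],[255,14.23,-0.57,0.2,0,0,-3.88]]])

```text
time: 6.92
ee_pos: [0.492, -0.1374, 0.1189]
eef_rot: [0.815, -0.58, -0.0, -0.0]
ft_force: [0.1, -0.1, -2.4]
width: 0.0197
```

Run:
```python
from h import *
from bench import r
go(r,[.4928,-.1378,.056],-70.9)
a=r.camera('side');cv2.imwrite('pics/s4.png',cv2.resize(a[100:260,220:380],None,fx=4,fy=3.7,interpolation=cv2.INTER_CUBIC))
```

```text
t 6.925 pos [ 0.492  -0.1374  0.1189] F [ 0.13 -0.12 -2.39] w 0.0197 ang -70.88 q [ 0.71  0.22 -0.58  1.86  0.13  1.1  -1.16]
shift [ 0.027 -0.024  2.514] turn [0.001 0.013 0.003]
```

View pics/s4.png

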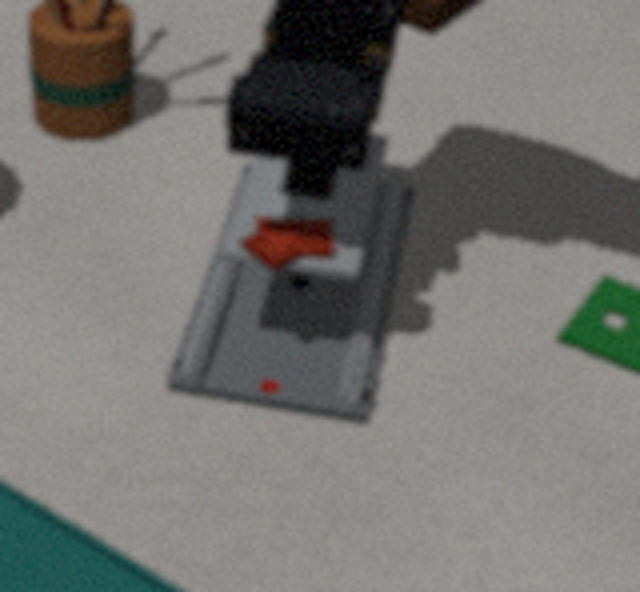

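carry_out(commands=[[[255,0.03,-0.02,0.6,0,0,0],[255,0.03,-0.02,1.4,0,0,0],[255,0.03,-0.02,2.1,0,0,0],[255,0.03,-0.02,2.5,0,0,0],[255,0.03,-0.02,2.6,0,0,0],[255,0.03,-0.02,2.6,0,0,0]]])

```text
time: 7.72
ee_pos: [0.4932, -0.1372, 0.0543]
eef_rot: [0.815, -0.579, -0.0, -0.0]
ft_force: [0.5, -0.4, -2.5]
width: 0.0195
```

Run:
```python
from h import *
from bench import r
go(r,[.4928,-.1378,.0385],-70.9)
w=r.camera_info('wrist');np.savez('w5.npz',**w)
a=r.camera('wrist');cv2.imwrite('pics/w5.png',a);cv2.imwrite('pics/w5b.png',cv2.resize(a[100:300,60:440],None,fx=2.1,fy=2.1,interpolation=cv2.INTER_CUBIC))
a=r.camera('top');cv2.imwrite('pics/t5b.png',cv2.resize(a[150:230,255:370],None,fx=6,fy=6,interpolation=cv2.INTER_CUBIC))
```

```text
t 7.725 pos [ 0.4932 -0.1372  0.0543] F [ 0.53 -0.41 -2.51] w 0.0195 ang -70.81 q [ 0.69  0.31 -0.57  1.92  0.2   0.97 -1.21]
shift [0.018 0.025 0.632] turn [-0.007  0.009  0.019]
```

View pics/w5b.png

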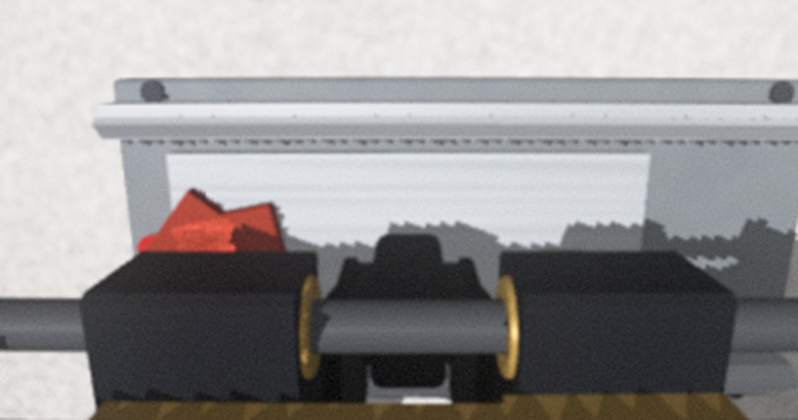

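View pics/t5b.png

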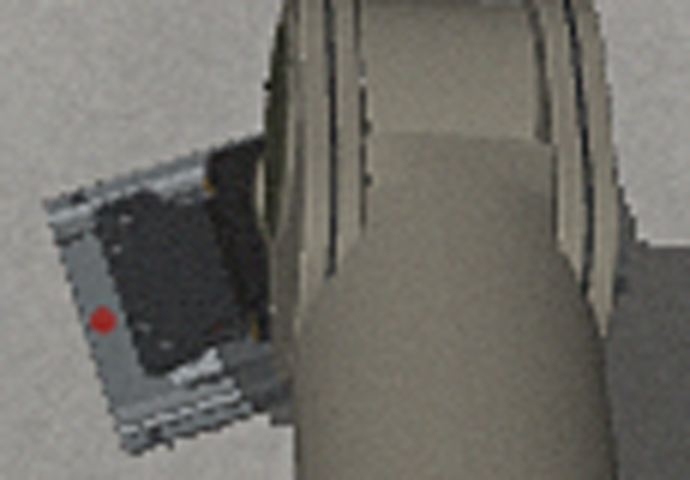

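Run:
```python
from h import *
w=dict(np.load('w5.npz')); e=lambda p:[((u+.5)/2.1-.5+60,(v+.5)/2.1-.5+100) for u,v in p]
S=np.array([.4993,-.1567]); l=np.array([.945,.327]); un=np.array([-.327,.945])
for n,p,z in (('plate far corners',[(167,153.5),(650,152.5)],.0393),('rail top outer/crest',[(200,103),(780,104)],.027),('floor far edge top',[(150,139),(780,141)],.012)):
    P=onplane(w,e(p),z)[:,:2]; v=P[0]-P[1]
    print(n,[( ((q-S)@l*1000).round(1),((q-S)@un*1000).round(1)) for q in P],np.degrees(np.arctan2(v[1],v[0])).round(2))
```

```text
plate far corners [(np.float64(40.5), np.float64(95.2)), (np.float64(40.9), np.float64(-53.6))] 109.25
rail top outer/crest [(np.float64(55.0), np.float64(88.0)), (np.float64(55.2), np.float64(-100.4))] 109.15
floor far edge top [(np.float64(41.6), np.float64(112.3)), (np.float64(41.3), np.float64(-112.0))] 109.0
```

carry_out(commands=[[[255,0.02,0.035,0.1,0,0.2,0.02],[255,0.02,0.035,0.2,0,0.4,0.02],[255,0.02,0.035,0.3,0,0.6,0.02],[255,0.02,0.035,0.4,0,0.6,0.02],[255,0.02,0.035,0.5,0,0.6,0.02],[255,0.02,0.035,0.5,0,0.6,0.02]]])

```text
time: 8.57
ee_pos: [0.4926, -0.1382, 0.0419]
eef_rot: [0.814, -0.58, 0.021, 0.015]
ft_force: [-0.0, -0.4, -3.1]
width: 0.0202
```

carry_out(commands=[[[255,0,0,0.04,0,0,0],[255,0,0,0.08,0,0,0],[255,0,0,0.1,0,0,0],[255,0,0,0.1,0,0,0]]])

```text
time: 9.07
ee_pos: [0.4927, -0.1383, 0.0394]
eef_rot: [0.814, -0.58, 0.021, 0.015]
ft_force: [-0.4, -0.1, -3.8]
width: 0.0197
```

carry_out(commands=[[[255,0,0,0.02,0,0,0],[255,0,0,0.04,0,0,0],[255,0,0,0.04,0,0,0]]])

```text
time: 9.45
ee_pos: [0.4928, -0.1384, 0.0385]
eef_rot: [0.814, -0.58, 0.021, 0.015]
ft_force: [-0.7, -0.7, -0.2]
width: 0.0199
```

carry_out(commands=[[[190,0,0,0,0,0,0],[175,0,0,0,0,0,0],[165,0,0,0,0,0,0],[165,0,0,0,0,0,0]]])

```text
time: 9.95
ee_pos: [0.4928, -0.1384, 0.0386]
eef_rot: [0.814, -0.58, 0.021, 0.015]
ft_force: [-0.2, 0.0, 0.4]
width: 0.0306
```

Run:
```python
from h import *
from bench import r
go(r,[.4928,-.1378,.0385],-70.9)
w=r.camera_info('wrist');np.savez('w6.npz',**w)
a=r.camera('wrist');cv2.imwrite('pics/w6.png',a);cv2.imwrite('pics/w6b.png',cv2.resize(a[100:300,60:440],None,fx=2.1,fy=2.1,interpolation=cv2.INTER_CUBIC))
a=r.camera('side');cv2.imwrite('pics/s6.png',cv2.resize(a[130:240,240:350],None,fx=5,fy=5,interpolation=cv2.INTER_CUBIC))
```

```text
t 9.95 pos [ 0.4928 -0.1384  0.0386] F [-0.21  0.02  0.35] w 0.0306 ang -70.94 q [ 0.65  0.31 -0.56  1.95  0.26  0.92 -1.28]
shift [-0.022 -0.007  0.001] turn [-0.01  -0.594 -0.007]
```

View pics/w6b.png

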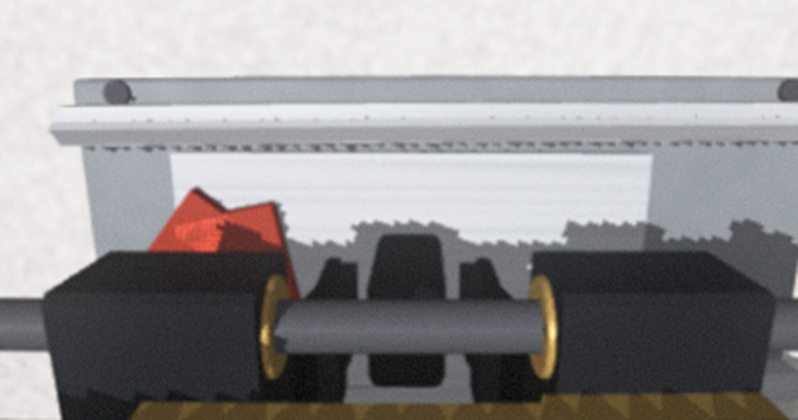

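View pics/s6.png

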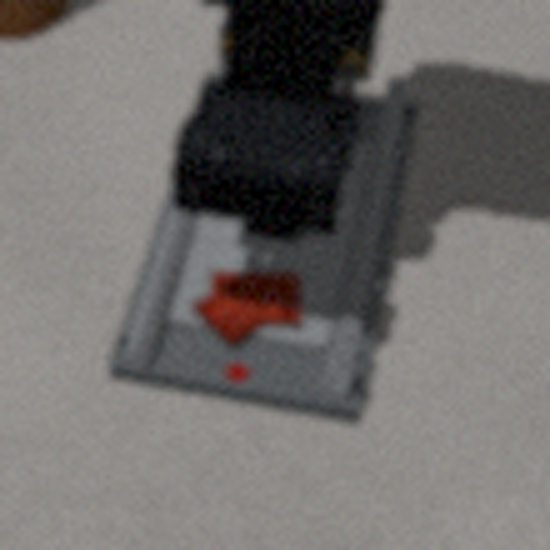

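carry_out(commands=[[[165,0,0,0.1,0,-0.3,0],[165,0,0,0.2,0,-0.6,0],[165,-0.06,0,0.2,0,-0.6,0],[165,-0.12,0,0.2,0,-0.6,0],[165,-0.16,0,0.2,0,-0.6,0],[165,-0.16,0,0.2,0,-0.6,0]]])

```text
time: 10.8
ee_pos: [0.4916, -0.1346, 0.0334]
eef_rot: [0.815, -0.58, 0.0, -0.001]
ft_force: [-0.4, 0.0, 0.3]
width: 0.0309
```

Run:
```python
from h import *
from bench import r
go(r,[.4928,-.1378,.034],-70.9)
```

```text
t 10.8 pos [ 0.4916 -0.1346  0.0334] F [-0.39  0.02  0.31] w 0.0309 ang -70.9 q [ 0.68  0.33 -0.56  1.94  0.22  0.93 -1.23]
shift [ 0.139 -0.004 -0.024] turn [-0.011  0.005 -0.001]
```

carry_out(commands=[[[165,-0.04,0,0,0,0,0],[165,-0.08,0,0,0,0,0],[165,-0.12,0,0,0,0,0],[165,-0.16,0,0,0,0,0],[165,-0.2,0,0,0,0,0],[165,-0.24,0,0,0,0,0],[165,-0.28,0,0,0,0,0],[165,-0.32,0,0,0,0,0]]])

```text
time: 11.8
ee_pos: [0.489, -0.1269, 0.0334]
eef_rot: [0.815, -0.58, 0.0, -0.001]
ft_force: [0.7, -0.9, -1.3]
width: 0.0305
```

carry_out(commands=[[[165,-0.04,0,0,0,0,0],[165,-0.08,0,0,0,0,0],[165,-0.12,0,0,0,0,0],[165,-0.16,0,0,0,0,0],[165,-0.2,0,0,0,0,0],[165,-0.24,0,0,0,0,0]]])

```text
time: 12.55
ee_pos: [0.487, -0.1212, 0.0334]
eef_rot: [0.815, -0.58, 0.0, -0.001]
ft_force: [0.2, -0.1, -1.0]
width: 0.0306
```

Run:
```python
from h import *
from bench import r
go(r,[.4928,-.1378,.034],-70.9)
w=r.camera_info('wrist');np.savez('w7.npz',**w)
a=r.camera('wrist');cv2.imwrite('pics/w7.png',a);cv2.imwrite('pics/w7b.png',cv2.resize(a[100:300,60:440],None,fx=2.1,fy=2.1,interpolation=cv2.INTER_CUBIC))
```

```text
t 12.55 pos [ 0.487  -0.1212  0.0334] F [ 0.15 -0.08 -1.04] w 0.0306 ang -70.9 q [ 0.66  0.32 -0.57  1.96  0.21  0.92 -1.25]
shift [ 0.703 -0.003 -0.023] turn [-0.011  0.004 -0.001]
```

View pics/w7b.png

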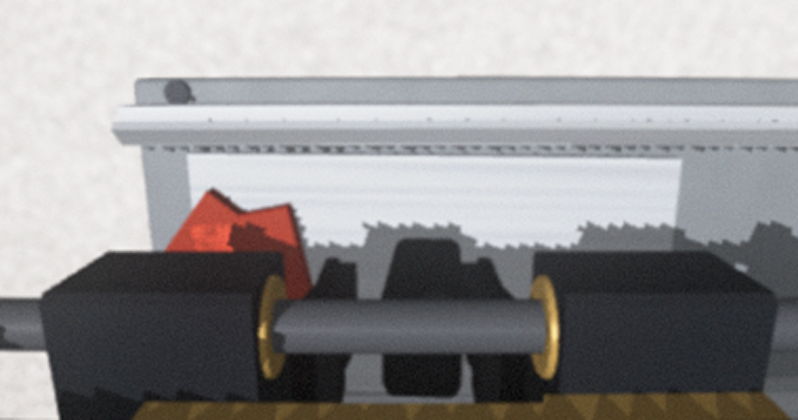

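carry_out(commands=[[[165,-0.04,0,0,0,0,0],[165,-0.08,0,0,0,0,0],[165,-0.12,0,0,0,0,0],[165,-0.16,0,0,0,0,0],[165,-0.2,0,0,0,0,0],[165,-0.24,0,0,0,0,0]]])

```text
time: 13.35
ee_pos: [0.4849, -0.1153, 0.0334]
eef_rot: [0.815, -0.58, 0.0, -0.0]
ft_force: [1.3, -1.4, -1.5]
width: 0.0308
```

carry_out(commands=[[[165,-0.03,0,0,0,0,0],[165,-0.06,0,0,0,0,0],[165,-0.08,0,0,0,0,0]]])

```text
time: 13.72
ee_pos: [0.4843, -0.1134, 0.0334]
eef_rot: [0.815, -0.58, 0.0, -0.001]
ft_force: [0.4, -1.4, -0.5]
width: 0.0307
```

carry_out(commands=[[[165,-0.03,0,0,0,0,0],[165,-0.06,0,0,0,0,0],[165,-0.06,0,0,0,0,0]]])

```text
time: 14.1
ee_pos: [0.4837, -0.1118, 0.0334]
eef_rot: [0.815, -0.58, 0.0, -0.001]
ft_force: [0.6, -0.1, -0.0]
width: 0.0306
```

Run:
```python
from h import *
from bench import r
go(r,[.4928,-.1378,.034],-70.9)
w=r.camera_info('wrist');np.savez('w8.npz',**w)
a=r.camera('wrist');cv2.imwrite('pics/w8.png',a);cv2.imwrite('pics/w8b.png',cv2.resize(a[100:300,60:440],None,fx=2.1,fy=2.1,interpolation=cv2.INTER_CUBIC))
```

```text
t 14.1 pos [ 0.4837 -0.1118  0.0334] F [ 0.58 -0.11 -0.01] w 0.0306 ang -70.88 q [ 0.65  0.31 -0.58  1.97  0.21  0.92 -1.27]
shift [ 1.103e+00 -1.000e-03 -2.300e-02] turn [-0.011  0.007  0.004]
```

View pics/w8b.png

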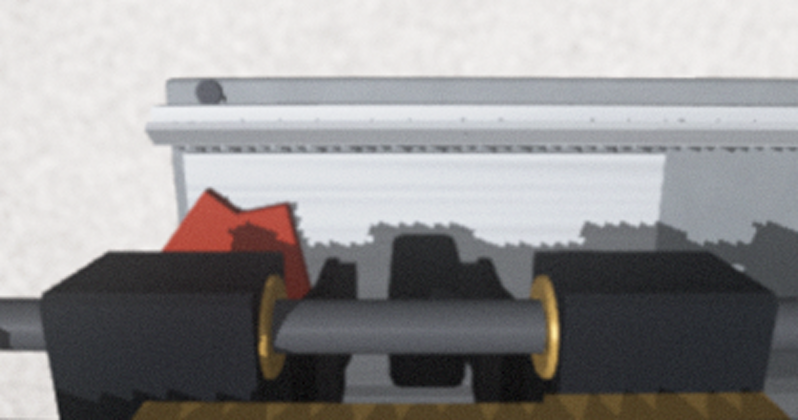

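carry_out(commands=[[[165,-0.03,0,0,0,0,0],[165,-0.06,0,0,0,0,0],[165,-0.06,0,0,0,0,0]]])

```text
time: 14.52
ee_pos: [0.4833, -0.1105, 0.0335]
eef_rot: [0.815, -0.58, 0.0, -0.001]
ft_force: [0.4, -1.2, -0.4]
width: 0.0306
```

carry_out(commands=[[[165,-0.03,0,0,0,0,0],[165,-0.06,0,0,0,0,0],[165,-0.06,0,0,0,0,0]]])

```text
time: 14.9
ee_pos: [0.4827, -0.109, 0.0335]
eef_rot: [0.815, -0.58, 0.0, -0.0]
ft_force: [0.5, -1.1, -0.4]
width: 0.0307
```

carry_out(commands=[[[165,-0.02,0,0,0,0,0],[165,-0.04,0,0,0,0,0],[165,-0.04,0,0,0,0,0]]])

```text
time: 15.28
ee_pos: [0.4826, -0.1086, 0.0335]
eef_rot: [0.815, -0.58, 0.0, -0.0]
ft_force: [2.3, -5.1, -3.0]
width: 0.0308
```

carry_out(commands=[[[165,-0.02,0,0,0,0,0],[165,-0.04,0,0,0,0,0],[165,-0.04,0,0,0,0,0]]])

```text
time: 15.65
ee_pos: [0.4825, -0.1085, 0.0335]
eef_rot: [0.814, -0.58, 0.001, -0.0]
ft_force: [3.3, -5.2, -4.5]
width: 0.0309
```

carry_out(commands=[[[165,0.1,0,0,0,0,0],[160,0.2,0,0,0,0,0],[155,0.22,0,0,0,0,0],[155,0.22,0,-0.4,0,0,0],[155,0.22,0,-1.2,0,0,0],[155,0.22,0,-2.2,0,0,0],[155,0.22,0,-3.4,0,0,0],[155,0.22,0,-4.6,0,0,0],[155,0.5,2.5,-4.8,0,0,0],[155,1.0,2.9,-4.8,0,0,0],[155,1.5,2.9,-4.8,0,0,0],[155,1.5,2.9,-4.8,0,0,0]]])

```text
time: 17.15
ee_pos: [0.4269, -0.1678, 0.1537]
eef_rot: [0.814, -0.58, 0.001, -0.001]
ft_force: [-0.1, 0.7, 0.4]
width: 0.0342
```

Run:
```python
from h import *
from bench import r
go(r,[.4928,-.1378,.034],-70.9)
w=r.camera_info('wrist');np.savez('w9.npz',**w)
a=r.camera('wrist');cv2.imwrite('pics/w9.png',a);cv2.imwrite('pics/w9b.png',cv2.resize(a[:270],None,fx=1.56,fy=1.56,interpolation=cv2.INTER_CUBIC))
cv2.imwrite('pics/s9.png',r.camera('side'))
```

```text
t 17.15 pos [ 0.4269 -0.1678  0.1537] F [-0.09  0.75  0.39] w 0.0342 ang -70.96 q [ 0.82  0.05 -0.56  1.95  0.03  1.15 -0.98]
shift [-0.279 -2.871  4.796] turn [-0.027 -0.013 -0.013]
```

View pics/w9b.png

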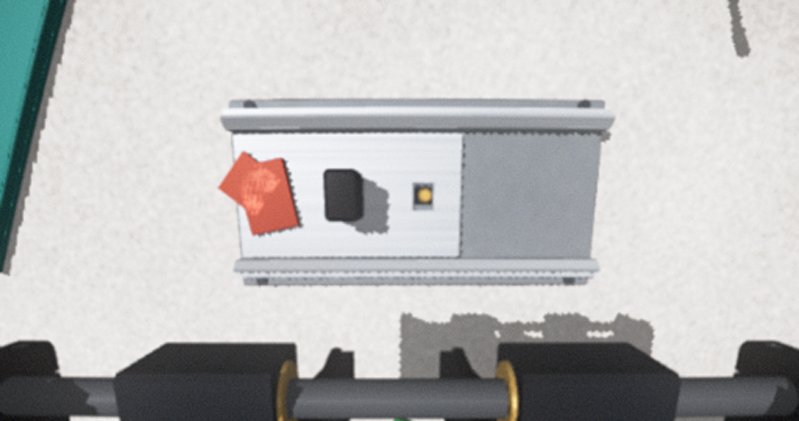

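View pics/s9.png

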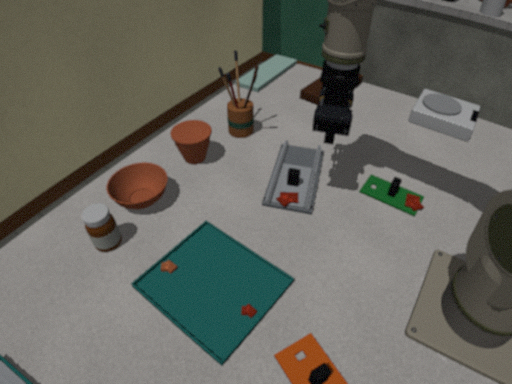

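Run:
```python
from h import *
w=dict(np.load('w9.npz')); e=lambda p:[((u+.5)/1.5625-.5,(v+.5)/1.5556-.5) for u,v in p]
S=np.array([.4993,-.1567]); l=np.array([.945,.327]); un=np.array([-.327,.945])
P=onplane(w,e([(232,133),(463,133),(460,258),(242,257),(423.5,195.5),(425,195)]),.018)[:,:2]
print([(((q-S)@l*1000).round(1),((q-S)@un*1000).round(1)) for q in P])
print(np.linalg.norm(P[0]-P[1]),np.linalg.norm(P[3]-P[2]),np.linalg.norm(P[1]-P[2]),np.linalg.norm(P[0]-P[3]))
```

```text
[(np.float64(40.1), np.float64(120.8)), (np.float64(39.2), np.float64(-29.4)), (np.float64(-42.4), np.float64(-29.9)), (np.float64(-41.2), np.float64(120.8)), (np.float64(-0.4), np.float64(-4.2)), (np.float64(-0.0), np.float64(-5.2))]
0.1501611375447059 0.1507155542419325 0.08158581916172879 0.08122327883408913
```

Both plate ends measure consistently at flat height (150.2 and 150.7 mm long, 81.6 and 81.2 mm wide), and the pin shows inside the hole. Handing in.

```bash
python3 -c "
from bench import r
print(r.close_job())"
```

```text
the job is handed in; nothing more can be done
None
```

The plate is lying flat in the grey stage's channel with its hole over the brass pin, let go, and the job is handed in at about 17.3 s.

- **Laying:** I gripped the plate by its black block, carried it level, and set it down with the hole edge about 5 mm short of the slot. I tilted the hand 3° for the set-down so the plate would drop only a little.
- **Sliding:** After letting go, I nudged the plate towards the red dot with the loosely open fingers, reading about 2 N or less between moves. The hole dropped over the pin, and the pin then stopped the plate at about 6–7 N.
- **Last checks:** The wrist picture shows the pin inside the hole. The plate measures 150 x 81 mm when taken as lying flat (true size 150 x 80 mm), and the side view shows it flat in the channel. The hand was lifted clear, about 0.15 m up, and the side view shows the two loose sherds, the bowl, pots and jar where they were.
- **Disagreement:** A by-eye reading of the channel floor edges put the centre line about 2 mm off the slot, but a brightness profile across the floor later agreed with the slot. The force was read only at the end of each move, so the brief knock when the hole dropped was not measured.

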